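# Pack the tin that still holds the corkscrew

### The job

Three identical closed steel tins lie in the sloped bin, and only one still has the heavy corkscrew in it: find it by its weight, lay it flat in the empty bay of the wooden case, lengthwise, without dropping or ramming it, then close the case's lid fully. The two empty tins must end up lying in the bin's compartments. Leave the carafe, the white cup, the coasters and the stopper in the case where they are.

Things in the scene. Friction and masses are not known exactly. Their poses are not given: they have to be found in the camera images.
- tin_a: closed plain steel tin, one of three that look the same, 150 long (its x) x 44 wide (its y) x 42 high (its z). Origin: centre of its underside. Starts lying lengthwise in the robot's right-hand (bin -y) compartment of the bin. Weighs 0.13 to 0.18 kg with only a light liner in it, 0.42 to 0.63 kg with the corkscrew shut inside; contents shift up to 5 mm.
- tin_b: closed plain steel tin, one of three that look the same, 150 long (its x) x 44 wide (its y) x 42 high (its z). Origin: centre of its underside. Starts lying lengthwise in the middle compartment of the bin. Weighs 0.13 to 0.18 kg with only a light liner in it, 0.42 to 0.63 kg with the corkscrew shut inside; contents shift up to 5 mm.
- tin_c: closed plain steel tin, one of three that look the same, 150 long (its x) x 44 wide (its y) x 42 high (its z). Origin: centre of its underside. Starts lying lengthwise in the left-hand (bin +y) compartment of the bin. Weighs 0.13 to 0.18 kg with only a light liner in it, 0.42 to 0.63 kg with the corkscrew shut inside; contents shift up to 5 mm.
- bin: fixed oak bin, 330 wide (its y); its floor slopes down to the robot side (its -x) at 0.40 rad, so the floor normal leans to -x. Three compartments 98 wide, centre lines at y = -107, 0, +107; outer and dividing walls 9 thick, 40 high above the sloped floor. Origin: on the table, under the middle of the floor.
- bin_slope (a point): the middle of the sloped floor's surface, 62 above the bin's origin, in the middle compartment. The floor is 190 long; its front lip stands 27 and its back board 45 above it.
- case: fixed dark wooden case, 200 (its x) x 218 (its y) x 66 high, walls, bottom and divider 8 thick. The divider makes two bays side by side, each 184 (x) x 97 (y) inside, 58 deep; a steel bottle stopper lies in the -y bay. Origin: centre of its underside on the table. Lid hinged along the top of the +x wall.
- bay (a point): centre of the floor of the empty (+y) bay of the case, 8 above the table.
- lid (a joint): hinge of the case lid, a flat panel 8 thick that covers the whole case, a knob on its outer face. 0 = closed flat on the case, 1.57 = standing upright, starts open at 1.5 to 1.85. The hinge is stiff: the lid stays where it is left, and takes 1 to 4 N at its free edge to move.
- lid_hinge (a point): middle of the lid's hinge line (along the case's y).
- lid_handle (a point): grip point of the lid's knob, 170 from the hinge line, 35 off the outer (when closed: upper) face.
- carafe: bystander: steel carafe, 104 across, 170 tall, stands behind the work. Origin: centre of its underside.
- tumbler: bystander: white cup, 72 across, 85 tall. Origin: centre of its underside.
- coasters: bystander: stack of cork coasters, 80 across, 28 high, between bin and case. Origin: centre of its underside.
- stopper: bystander: steel bottle stopper, 75 x 38 x 38, lies in the case's -y bay; it stays there. Origin: centre of its underside.
There are look-alikes about, which are no part of the job. What is shaped like the tin_a but blue or purple is not meant.

How it is judged:
By the outcome, as a careful person would: the job done as asked, in the order asked, and still so for the second after the job is handed in, with the robot touching nothing.
It also fails if it takes over 72 s, if anything falls off the work surface, if the arm or the gripper's body presses on something with over 40 N, if the wrist force passes 120 N, or if a joint passes its speed limit or range.

### The arm

A 6-joint arm with a two-finger parallel gripper is mounted at the origin on the work surface. World frame = base frame: x ahead of the robot, y to its left, z up, the work surface at z = 0. Lengths are in m, angles in rad, forces in N, time in s.
With the tool pointing down it reaches from about 0.425 to 0.95 m from the base axis. Payload 3.5 kg.
Tool frame: the origin (TCP) lies on the centre line of the jaws, within the pads' length; the fingertips stand 17 mm ahead of it and the grasp point (between the pads) lies 2 mm behind it; z points along the fingers, y is the line along which they close (so a half turn about z gives the same grasp; the last joint's range is limited). The gripper opens to 85 mm and grips with 20 to 120 N. Pads are 22 mm wide; open, the fingers measure 114 mm over their backs; the gripper's body (76 mm by 85 mm) begins 54 mm behind the grasp point. The pads swing forward as they close: fully open they stand 13 mm farther back than shut.
Start: joints at [-1.302, 0.286, 1.577, -0, 1.279, -0.15], TCP at [0.275, -0.617, 0.248] pointing down, gripper open.
Joint ranges: [-2.77, 2.77], [-0.9, 2.22], [0.21, 2.48], [-1.53, 4.67], [0.24, 2.81], [-2.84, 2.84]. Speed limits (rad/s): [2.79, 2.79, 3.14, 3.14, 3.14, 3.14].

### API

Orientations are given as a unit quaternion [x, y, z, w].
In Python, from plant import ctrl gives the robot as it stands. The module is installed in compiled form; this text tells all that it offers.
- The arm moves only by the tool drive_tool, never from a script. Its argument "moves" is a list of rows, each a list of 3 entries, a list of its own where there are three numbers: the turn, a rotation vector about the tool's x, y, z in rad, then the shift along the tool's x, y, z in m, then the finger opening in m, from 0 to 0.0854. A call has 1 to 5 rows; each row shifts and turns the commanded pose from where the row before left it, along the tool's axes as they then stand; what a row does not reach is not made up. A row lasts 1/8 s, in which the tool goes at most 62.5 mm and 10.7 degrees, less where a joint would pass 70% of its speed; a pose out of reach is approached as far as the arm can. A call with a gripper value outside its range is refused whole. The fingers move at their own pace and stop on an object; "grip_force" is the grip in N (left out, the last holds). Time passes only in rows, so rows that do not move let the fingers close. It gives the time, the measured TCP pose, the force, the opening and the grip force at its end, in the units of the state.
- ctrl.get_state(): the state, without advancing time (a new reading comes with each control period).
- ctrl.read_camera(name): name is "side" or "top"; returns a dict with "image" (400x640x3 uint8, red, green, blue), "fx", "fy", "cx", "cy" (pixels), "dist" ([k1, k2, p1, p2, k3] as OpenCV has them; the pictures are not rectified), "R" (3x3) and "t" (3): a world point X has camera coordinates R X + t. Camera axes: x right, y down, z forward; pixel columns grow to the right and rows downward; lengths in m; the calibration is good to about 2 mm. A picture is of the moment at which its call begins. There is no depth.
- ctrl.sign_off(): hands the job in; it is judged then, once.
The state is a dict: "time": time; "qpos": joint angles; "dq": joint speeds; "joint_efforts": joint torques, N m; "eef_pos": TCP position; "tcp_rot": TCP orientation; "contact_force": force on the tool from outside, world axes, zero at the start; "wrist_torque": the same for the moment, N m; "opening": opening from 0.0 (shut) to 1.0 (fully open); "finger_force": force on a finger pad.
Only numpy, scipy, OpenCV 4.12 (cv2) and the standard library are available. Lean on these libraries where they do the work, as an engineer would, in place of code of your own. Each camera call takes 0.05 s, during which the arm holds its last target. There are 200 camera calls.

## Working session

There is one attempt and no reset: what is moved stays moved. The work goes in short steps, Python scripts to look and compute and a tool call to move; the robot and the scene stay as the last step left them, time stands still between calls to the robot, and variables do not carry over. Pictures are saved under pics/ and viewed, at most 10 in all, crops included, and the job is handed in when it is done.

Besides the shell and the picture viewer there is one more tool, called after ">>>" as name(argument=value, ...), one argument or row to a line, values as JSON. drive_tool: Moves the arm, as the interface text tells. Its arguments: {"type":"object","properties":{"moves":{"type":"array","items":{"type":"array"}},"grip_force":{"type":"number"}},"required":["moves"]}

```bash
mkdir -p pics
python3 - <<'E'
from plant import ctrl
import cv2,numpy as np
s=ctrl.get_state();print({k:np.round(v,3).tolist() for k,v in s.items()})
for n in("top","side"):
    c=ctrl.read_camera(n);cv2.imwrite(f"pics/{n}0.png",c["image"][:,:,::-1])
    print(n,c["fx"],c["fy"],c["cx"],c["cy"],c["dist"],np.round(c["R"],4).tolist(),np.round(c["t"],4))
E
```

```text
{'time': 0.0, 'qpos': [-1.302, 0.287, 1.578, -0.0, 1.279, -0.15], 'dq': [0.001, -0.003, 0.001, 0.0, 0.0, -0.001], 'joint_efforts': [0.001, -40.598, -29.263, -0.0, 0.006, -0.0], 'eef_pos': [0.274, -0.616, 0.247], 'tcp_rot': [0.978, 0.208, -0.0, -0.001], 'contact_force': [0.241, -0.266, 0.423], 'wrist_torque': [0.025, 0.019, -0.014], 'finger_force': 0.0, 'opening': 0.999}
top 395.5947929372528 395.5947929372528 318.07697967133385 200.31374021234953 [-0.05184468  0.          0.          0.          0.        ] [[-0.0218, -0.9997, 0.0132], [-0.9943, 0.0203, -0.1043], [0.104, -0.0154, -0.9945]] [0.0794 0.5437 1.1155]
side 504.3700459178829 504.3700459178829 323.5706056082708 203.1170527674093 [-0.08924882  0.          0.          0.          0.        ] [[-0.9931, -0.1159, 0.0157], [-0.0736, 0.5154, -0.8538], [0.0909, -0.849, -0.5204]] [0.5416 0.1    1.6152]
```

View pics/top0.png

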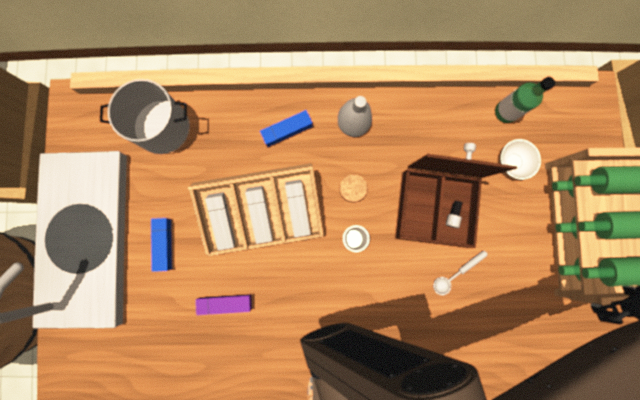

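View pics/side0.png

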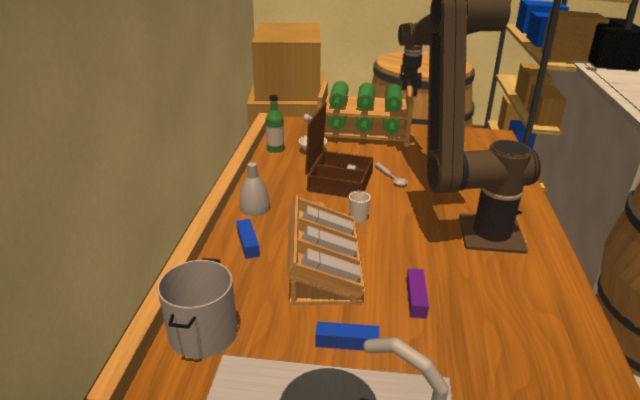

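Top view: three plain steel tins in the bin at about (219,222), (259,215) and (297,209). The blue bars (286,128), (161,244) and the purple bar (223,304) are look-alikes outside the bin and are excluded. The case is at (440,205), with its empty left (+y) bay at (420,205) and the lid open at the top edge. I'll check this on one enlarged crop and extract the contours.

```bash
cat > h.py <<'E'
import numpy as np,cv2
from plant import ctrl
def cam(n):
    c=ctrl.read_camera(n);c["K"]=np.array([[c["fx"],0,c["cx"]],[0,c["fy"],c["cy"]],[0,0,1.]]);c["R"]=np.array(c["R"]);c["t"]=np.array(c["t"]);c["dist"]=np.array(c["dist"]);return c
def ray(c,px):
    u=cv2.undistortPoints(np.array(px,float).reshape(-1,1,2),c["K"],c["dist"]).reshape(-1,2)
    d=np.c_[u,np.ones(len(u))]@c["R"];return -c["R"].T@c["t"],d
def plane(c,px,p0,n):
    o,d=ray(c,px);return o+d*((np.dot(np.array(p0)-o,n))/(d@np.array(n)))[:,None]
def atz(c,px,z):return plane(c,px,[0,0,z],[0,0,1.])
def tri(c1,p1,c2,p2):
    P=[c["R"] for c in(c1,c2)];P=[np.c_[c["R"],c["t"]] for c in (c1,c2)]
    u=[cv2.undistortPoints(np.array(p,float).reshape(-1,1,2),c["K"],c["dist"]).reshape(-1,2).T for c,p in((c1,p1),(c2,p2))]
    X=cv2.triangulatePoints(P[0],P[1],u[0],u[1]);return (X[:3]/X[3]).T
def proj(c,X):return cv2.projectPoints(np.array(X,float),cv2.Rodrigues(c["R"])[0],c["t"],c["K"],c["dist"])[0].reshape(-1,2)
def tins(c,box,smax=60,vmin=110):
    x0,y0,x1,y1=box;h=cv2.cvtColor(c["image"],cv2.COLOR_RGB2HSV)[y0:y1,x0:x1]
    m=((h[...,1]<smax)&(h[...,2]>vmin)).astype(np.uint8)
    cs=[k for k in cv2.findContours(m,cv2.RETR_EXTERNAL,cv2.CHAIN_APPROX_NONE)[0] if cv2.contourArea(k)>100]
    return m,[k.reshape(-1,2)+[x0,y0] for k in cs]
E
python3 - <<'E'
from h import *
T=cam("top");S=cam("side")
for c,b in((T,(185,160,330,260)),(S,(285,190,370,305))):
    m,cs=tins(c,b)
    for k in cs:
        r=cv2.minAreaRect(k.astype(np.float32));print(np.round(r[0],1),np.round(r[1],1),np.round(r[2],1),cv2.boxPoints(r).round(1).tolist())
a=cv2.resize(T["image"][150:270,180:530],(700,240),interpolation=cv2.INTER_CUBIC)
b=cv2.resize(S["image"][90:310,270:410],(224,352),interpolation=cv2.INTER_CUBIC)
a=cv2.resize(T["image"][150:265,180:380],(450,259),interpolation=cv2.INTER_CUBIC)
a2=cv2.resize(T["image"][135:260,385:545],(450,340),interpolation=cv2.INTER_CUBIC)
L=np.vstack([a,a2[:340]]);b=cv2.resize(S["image"][90:310,270:410],(350,550),interpolation=cv2.INTER_CUBIC)
b=np.vstack([b,np.zeros((49,350,3),np.uint8)])
cv2.imwrite("pics/crop1.png",np.hstack([L,b])[:,:,::-1])
E
```

```text
[219.4 221.4] [55.6 17.6] 76.8 [[204.39999389648438, 196.3000030517578], [221.60000610351562, 192.3000030517578], [234.3000030517578, 246.5], [217.10000610351562, 250.5]]
[258.5 214.9] [54.9 17.1] 78.7 [[244.6999969482422, 189.6999969482422], [261.5, 186.3000030517578], [272.20001220703125, 240.1999969482422], [255.5, 243.5]]
[297.4 208.3] [54.8 16.6] 79.5 [[284.20001220703125, 182.89999389648438], [300.6000061035156, 179.89999389648438], [310.6000061035156, 233.8000030517578], [294.29998779296875, 236.8000030517578]]
```

View pics/crop1.png

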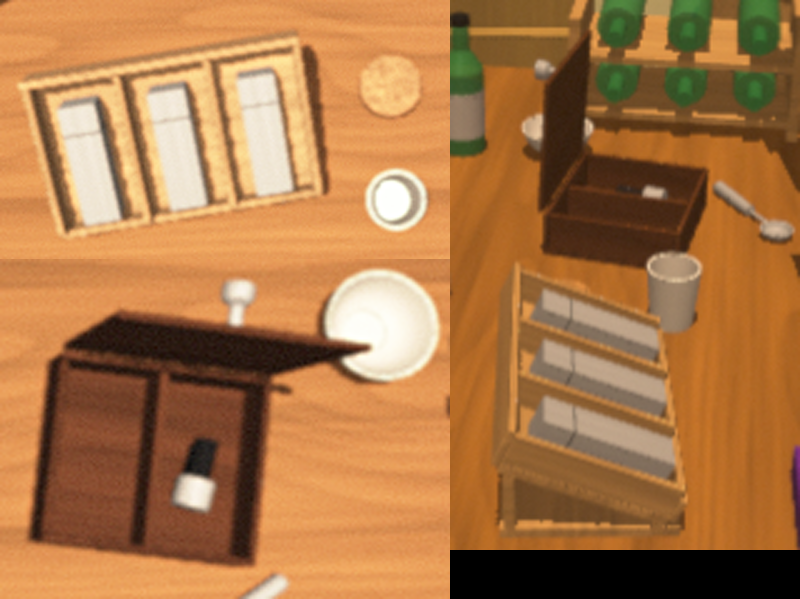

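Run:
```python
from h import *
np.set_printoptions(precision=4,suppress=True)
T=cam("top");S=cam("side");print(-T["R"].T@T["t"],-S["R"].T@S["t"])
bl,br=atz(T,[[189.8,185.6],[312.4,166.9]],.144);fl,fr=atz(T,[[208.9,254.4],[323.6,234.4]],.0465)
print("bin",bl,br,fl,fr,np.linalg.norm(bl-br),np.linalg.norm(fl-fr))
yv=(bl-br+fl-fr)[:2];yaw=np.arctan2(-yv[0],yv[1]);X=np.array([np.cos(yaw),np.sin(yaw)])
c=(bl+br+fl+fr)[:2]/4+.014*X;print("yaw",yaw,c,"len",((bl+br-fl-fr)/2)[:2]@X)
n=np.r_[-np.sin(.4)*X,np.cos(.4)];p0=np.r_[c,.062]+.042*n
u=np.r_[np.cos(.4)*X,np.sin(.4)]; Y=np.array([-X[1],X[0],0])
for k in tins(T,(185,160,330,260))[1]:
    b=cv2.boxPoints(cv2.minAreaRect(k.astype(np.float32)));P=plane(T,b,p0,n)
    print("tin c",P.mean(0),"u,y",[( (p-p0)@u,(p-p0)@Y) for p in P]); print(proj(S,P).round(0).tolist())
C=atz(T,[[406.3,170.2],[396.4,234.9],[474.6,242.7],[480.3,179.8]],.066);print("case",C,np.linalg.norm(np.diff(C,axis=0),axis=1))
# lid: side crop px: scale 2.5, off (270,90), x off 450
f=lambda x,y:[270+(x-450)/2.5,90+y/2.5]
g=lambda x,y:[385+x/2.8125,135+(y-259)/2.8125]
A=tri(T,[g(120,315),g(370,348),g(238,290)],S,[f(543,80),f(587,35),f(544,69)]);print("lid edge L,R,knob",A)
print("side case front-left, etc",atz(S,[f(548,222),f(690,235),f(707,172)],.066))
```

```text
[0.4264 0.0855 1.1649] [0.3984 1.3826 0.9175]
bin [0.5786 0.4035 0.144 ] [0.6214 0.0827 0.144 ] [0.397  0.3779 0.0465] [0.4464 0.0548 0.0465] 0.32365439844568655 0.3269050923390902
yaw 0.1422813764920459 [0.5247 0.2317] len 0.18026162157584313
tin c [0.4849 0.3364 0.0972] u,y [(np.float64(0.06794709423017534), np.float64(0.13257613119636796)), (np.float64(0.07126637459494037), np.float64(0.08590148377663827)), (np.float64(-0.08555119404681151), np.float64(0.08492410896443342)), (np.float64(-0.08914789220539247), np.float64(0.13366699278508234))]
[[305.0, 258.0], [304.0, 247.0], [358.0, 265.0], [360.0, 277.0]]
tin c [0.5001 0.2306 0.0972] u,y [(np.float64(0.06871663819168007), np.float64(0.024691355476352535)), (np.float64(0.07039902789226511), np.float64(-0.020366719462494607)), (np.float64(-0.08643093446989242), np.float64(-0.020886884657109556)), (np.float64(-0.08816799945920159), np.float64(0.026168212767109716))]
[[305.0, 234.0], [305.0, 225.0], [355.0, 242.0], [357.0, 252.0]]
tin c [0.5157 0.1257 0.0975] u,y [(np.float64(0.06926092773109953), np.float64(-0.08158702267006872)), (np.float64(0.06989321593302363), np.float64(-0.12496527156192161)), (np.float64(-0.08591654479038285), np.float64(-0.126641009228577)), (np.float64(-0.08644239917357574), np.float64(-0.08135449688200912))]
[[305.0, 213.0], [305.0, 205.0], [352.0, 222.0], [353.0, 230.0]]
case [[ 0.6219 -0.1832  0.066 ]
 [ 0.4401 -0.1472  0.066 ]
 [ 0.413  -0.3673  0.066 ]
 [ 0.5906 -0.3951  0.066 ]] [0.1853 0.2218 0.1798]
lid edge L,R,knob [[ 0.6237 -0.1851  0.2698]
 [ 0.5919 -0.4023  0.2568]
 [ 0.6444 -0.2978  0.2412]]
side case front-left, etc [[ 0.6163 -0.1628  0.066 ]
 [ 0.416  -0.154   0.066 ]
 [ 0.399  -0.3553  0.066 ]]
```

The crop confirms the three plain steel tins, one per compartment. Their measured footprint, about 155 x 46 mm, fits the given 150 x 44 on the tilted plane. Moving towards the bin now, starting with tin_a.

>>> drive_tool(
  moves=[
    [[0,0,0.139],[0,0,-0.045],0.055],
    [[0,0,0.138],[0,0,-0.045],0.055],
    [[0,0,0],[0.06,-0.02,0],0.055],
    [[0,0,0],[0.06,-0.02,0],0.055],
    [[0,0,0],[0.06,-0.02,0],0.055],
  ],
  grip_force=60,
)

```text
time: 0.92
eef_pos: [0.4435, -0.532, 0.3385]
tcp_rot: [0.998, 0.07, 0.0, 0.0]
contact_force: [-0.0, -0.4, -0.6]
opening: 0.645
finger_force: 0.0
```

>>> drive_tool(
  moves=[
    [[0,0,0],[0.04,-0.048,0],0.055],
    [[0,0,0],[0.04,-0.048,0],0.055],
    [[0,0,0],[0.04,-0.048,0],0.055],
    [[0,0,0],[0,-0.062,0],0.055],
    [[0,0,0],[0,-0.062,0],0.055],
  ],
)

```text
time: 1.55
eef_pos: [0.5232, -0.2484, 0.338]
tcp_rot: [0.997, 0.071, -0.0, -0.0]
contact_force: [1.1, 1.0, -0.0]
opening: 0.644
finger_force: 0.0
```

>>> drive_tool(
  moves=[
    [[0,0,0],[0,-0.062,0],0.055],
    [[0,0,0],[0,-0.062,0],0.055],
    [[0,0,0],[0,-0.062,0],0.055],
    [[0,0,0],[0,-0.062,0],0.055],
    [[0,0,0],[0,-0.062,0],0.055],
  ],
)

```text
time: 2.17
eef_pos: [0.4786, 0.0582, 0.3386]
tcp_rot: [0.998, 0.071, 0.001, 0.0]
contact_force: [1.3, 1.2, -0.6]
opening: 0.647
finger_force: 0.0
```

>>> drive_tool(
  moves=[
    [[0,0,0],[0,-0.062,0],0.055],
    [[0,0.133,0],[0,0,0],0.055],
    [[0,0.133,0],[0,0,0],0.055],
    [[0,0.134,0],[0,0,0],0.055],
    [[0,0,0],[0,0,0],0.055],
  ],
)

```text
time: 2.8
eef_pos: [0.4691, 0.1178, 0.3377]
tcp_rot: [0.978, 0.069, 0.197, -0.014]
contact_force: [0.5, 1.1, 0.2]
opening: 0.645
finger_force: 0.0
```

>>> drive_tool(
  moves=[
    [[0,0,0],[-0.017,-0.001,0.052],0.055],
    [[0,0,0],[-0.017,0,0.052],0.055],
    [[0,0,0],[-0.016,0,0.052],0.055],
    [[0,0,0],[0,0,0],0.055],
  ],
)

```text
time: 3.3
eef_pos: [0.4823, 0.1206, 0.17]
tcp_rot: [0.979, 0.069, 0.192, -0.014]
contact_force: [-0.0, 0.6, 0.5]
opening: 0.642
finger_force: 0.0
```

Run:
```python
from h import *
S=cam("side");T=cam("top");s=ctrl.get_state();print(np.round(s["eef_pos"],4),np.round(s["tcp_rot"],4),np.round(s["contact_force"],2))
a=cv2.resize(S["image"][120:310,270:400],(410,600),interpolation=cv2.INTER_CUBIC)
b=cv2.resize(T["image"][120:270,200:390],(390,308),interpolation=cv2.INTER_CUBIC)
b=np.vstack([b,np.zeros((292,390,3),np.uint8)])
cv2.imwrite("pics/s1.png",np.hstack([a,b])[:,:,::-1])
```

```text
[0.4862 0.1208 0.1767] [ 0.9775  0.0694  0.1985 -0.014 ] [ 0.31 -0.38  0.8 ]
```

View pics/s1.png

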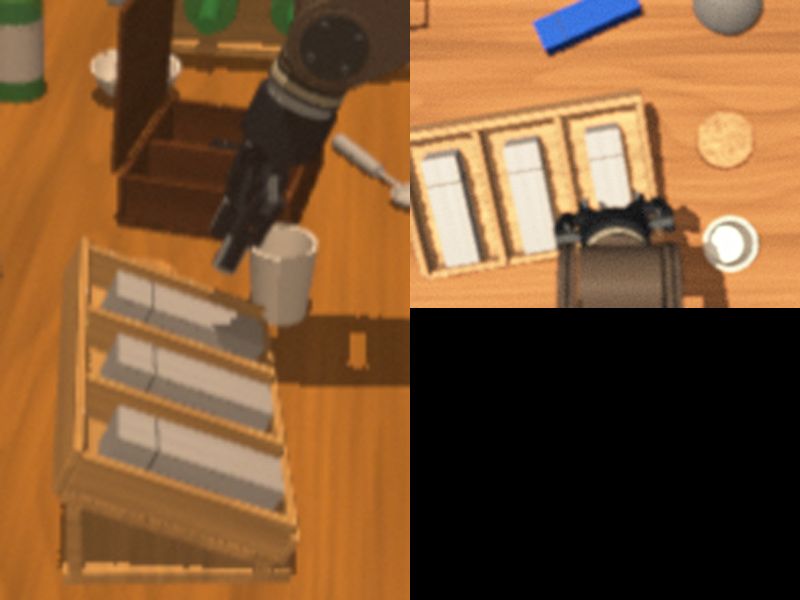

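>>> drive_tool(
  moves=[
    [[0,0,0],[-0.003,0,0.05],0.055],
    [[0,0,0],[0,0,0.03],0.055],
    [[0,0,0],[0,0,0.012],0.055],
    [[0,0,0],[0,0,0.009],0.055],
    [[0,0,0],[0,0,0],0.055],
  ],
)

```text
time: 4.03
eef_pos: [0.5221, 0.126, 0.0822]
tcp_rot: [0.977, 0.069, 0.199, -0.014]
contact_force: [-0.1, -0.7, -0.1]
opening: 0.643
finger_force: 0.0
```

>>> drive_tool(
  moves=[
    [[0,0,0],[0,0,0],0.03],
    [[0,0,0],[0,0,0],0.03],
    [[0,0,0],[0,0,0],0.03],
    [[0,0,0],[0,0,0],0.03],
  ],
)

```text
time: 4.53
eef_pos: [0.5219, 0.126, 0.0825]
tcp_rot: [0.977, 0.07, 0.199, -0.014]
contact_force: [-4.3, -0.9, 5.7]
opening: 0.504
finger_force: 62.5
```

>>> drive_tool(
  moves=[
    [[0,0,0],[0,0,-0.015],0.03],
    [[0,0,0],[0,0,-0.015],0.03],
    [[0,0,0],[0,0,-0.005],0.03],
    [[0,0,0],[0,0,0],0.03],
    [[0,0,0],[0,0,0],0.03],
  ],
)

```text
time: 5.15
eef_pos: [0.507, 0.124, 0.1122]
tcp_rot: [0.978, 0.069, 0.197, -0.014]
contact_force: [0.2, -0.1, -5.5]
opening: 0.507
finger_force: 62.9
```

```bash
cat > w.py <<'E'
from h import *
F=[]
for i in range(8):
    ctrl.read_camera("top");s=ctrl.get_state();F.append(np.r_[s["contact_force"],s["wrist_torque"]])
print(np.mean(F,0).round(2),np.std(F,0).round(2),np.round(s["eef_pos"],4),s["opening"],s["time"])
E
python3 w.py
```

```text
[-0.01  0.01 -5.44 -0.1   0.51 -0.01] [0.49 0.4  0.52 0.03 0.02 0.03] [0.5077 0.124  0.1131] 0.5031173614812545 5.55
```

tin_a pulls 5.4 N, about 0.55 kg, so it is the heavy one and the others can stay put. Lifting clear, then measuring the case again because my vertical crop scale was off.

>>> drive_tool(
  moves=[
    [[0,0,0],[0,0,-0.03],0.03],
    [[0,0,0],[0.02,0,-0.045],0.03],
    [[0,0,0],[0.02,0,-0.05],0.03],
    [[0,0,0],[0.02,0,-0.05],0.03],
    [[0,-0.1,0],[0,0,0],0.03],
  ],
)

```text
time: 6.18
eef_pos: [0.4968, 0.1224, 0.3052]
tcp_rot: [0.985, 0.07, 0.155, -0.01]
contact_force: [0.5, 0.2, -5.2]
opening: 0.506
finger_force: 70.3
```

>>> drive_tool(
  moves=[
    [[0,-0.1,0],[0,0,0],0.03],
    [[0,-0.1,0],[0,0,0],0.03],
    [[0,-0.1,0],[0,0,0],0.03],
    [[0,0,0],[0,0,0],0.03],
  ],
)

```text
time: 6.68
eef_pos: [0.4961, 0.1223, 0.2974]
tcp_rot: [0.997, 0.071, 0.001, -0.0]
contact_force: [0.5, 0.1, -7.1]
opening: 0.507
finger_force: 70.3
```

Run:
```python
from h import *
T=cam("top");S=cam("side");s=ctrl.get_state();print(np.round(s["eef_pos"],4),np.round(s["tcp_rot"],4),s["opening"],np.round(s["contact_force"],1))
t=cv2.imread("pics/top0.png")[:,:,::-1]
sd=cv2.imread("pics/side0.png")[:,:,::-1]
a=cv2.resize(t[140:260,390:530],(560,480),interpolation=cv2.INTER_CUBIC)
b=cv2.resize(sd[100:200,295:380],(340,400),interpolation=cv2.INTER_CUBIC)[:,100:]
im=np.zeros((480,800,3),np.uint8);im[:,:560]=a;im[:400,560:]=b
cv2.imwrite("pics/case.png",im[:,:,::-1])
```

```text
[0.495  0.1223 0.2974] [ 9.975e-01  7.090e-02  7.000e-04 -1.000e-04] 0.5059205580657757 [ 0.4 -0.4 -4.7]
```

View pics/case.png

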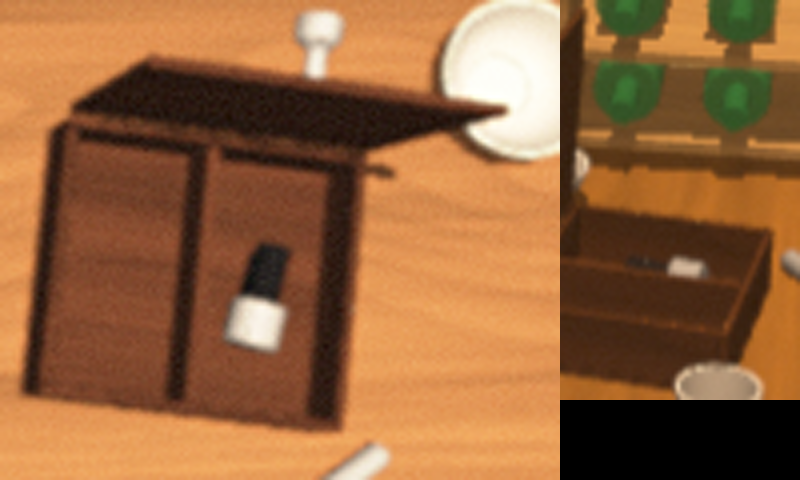

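The picture shows the case with the empty bay at crop (120,260), the stopper at (260,300) and the lid at the top, all as listed. Cross-checking the rim corners by triangulation and a brightness profile.

Run:
```python
from h import *
np.set_printoptions(precision=4,suppress=True)
T=cam("top");S=cam("side")
print(tri(T,[[396.3,238.3],[475,247.5]],S,[[361.2,182.5],[372.5,158.7]]))
C=atz(T,[[403,171.3],[396.3,238.3],[475,247.5],[480.8,181.3]],.066);print(C,np.linalg.norm(np.diff(C,axis=0),axis=1))
t=cv2.imread("pics/top0.png")
print("row205",t[205,394:412,2].tolist(),"430..",t[205,430:446,2].tolist(),t[205,466:484,2].tolist());print("col430",t[232:250,420,2].tolist())
# model check
for o in ((.521,-.272,-.13),(.515,-.27,-.13)):
    X=np.array([np.cos(o[2]),np.sin(o[2]),0]);Y=np.array([-X[1],X[0],0]);p=np.array([o[0],o[1],0])
    for z in(0,.066):print(z,proj(T,[p+a*X+b*Y+[0,0,z] for a,b in((.1,.109),(-.1,.109),(-.1,-.109),(.1,-.109))]).round(1).tolist())
    print(proj(S,[p+a*X+b*Y+[0,0,.066] for a,b in((-.1,.109),(-.1,-.109))]).round(1).tolist())
```

```text
[[ 0.4317 -0.1445  0.0759]
 [ 0.3998 -0.3706  0.0588]]
[[ 0.619  -0.1737  0.066 ]
 [ 0.4307 -0.1466  0.066 ]
 [ 0.3996 -0.3677  0.066 ]
 [ 0.5863 -0.3962  0.066 ]] [0.1902 0.2233 0.1889]
row205 [233, 231, 235, 227, 179, 101, 53, 47, 57, 96, 108, 111, 117, 127, 131, 125, 123, 126] 430.. [127, 128, 126, 124, 99, 67, 43, 48, 62, 95, 129, 137, 136, 145, 140, 137] [143, 132, 134, 118, 83, 55, 48, 47, 43, 41, 61, 89, 120, 157, 202, 222, 219, 220]
col430 [121, 124, 126, 128, 123, 117, 113, 119, 103, 112, 170, 220, 229, 229, 231, 233, 236, 236]
0 [[398.9, 170.1], [393.0, 236.7], [465.7, 244.5], [470.2, 178.2]]
0.066 [[403.9, 165.9], [397.8, 236.4], [474.6, 244.6], [479.2, 174.5]]
[[360.2, 184.0], [370.6, 157.3]]
0 [[398.3, 172.1], [392.4, 238.7], [465.1, 246.5], [469.7, 180.1]]
0.066 [[403.3, 168.0], [397.2, 238.5], [474.1, 246.8], [478.7, 176.6]]
[[361.9, 184.4], [372.2, 157.6]]
```

>>> drive_tool(
  moves=[
    [[0,0,0.139],[0,0,-0.025],0.03],
    [[0,0,0.138],[0,0,-0.025],0.03],
    [[0,0,0],[0.006,0.03,0],0.03],
    [[0,0,0],[0.01,0.05,0],0.03],
    [[0,0,0],[0.01,0.05,0],0.03],
  ],
)

```text
time: 7.5
eef_pos: [0.5028, -0.011, 0.3481]
tcp_rot: [0.998, -0.067, 0.001, 0.0]
contact_force: [0.7, -1.1, -5.1]
opening: 0.506
finger_force: 70.3
```

>>> drive_tool(
  moves=[
    [[0,0,0],[0.01,0.05,0],0.03],
    [[0,0,0],[0.01,0.05,0],0.03],
    [[0,0,0],[0.01,0.05,0],0.03],
    [[0,0,0],[0.008,0.04,0],0.03],
    [[0,0,0],[0.005,0.02,0],0.03],
  ],
)

```text
time: 8.12
eef_pos: [0.517, -0.2258, 0.3477]
tcp_rot: [0.998, -0.069, 0.0, 0.0]
contact_force: [-0.3, 0.7, -5.3]
opening: 0.506
finger_force: 70.3
```

>>> drive_tool(
  moves=[
    [[0,0,0],[0,0,0.06],0.03],
    [[0,0,0],[0,0,0.06],0.03],
    [[0,0,0],[0,0,0.03],0.03],
    [[0,0,0],[0,0,0],0.03],
    [[0,0,0],[0,0,0],0.03],
  ],
)

```text
time: 8.75
eef_pos: [0.5187, -0.2243, 0.2001]
tcp_rot: [0.998, -0.067, 0.002, 0.001]
contact_force: [0.4, -0.7, -4.1]
opening: 0.504
finger_force: 74.1
```

Run:
```python
from h import *
T=cam("top");S=cam("side");s=ctrl.get_state();print(np.round(s["eef_pos"],4),np.round(s["tcp_rot"],4),s["opening"],np.round(s["contact_force"],1))
a=cv2.resize(T["image"][130:260,385:515],(400,400),interpolation=cv2.INTER_CUBIC)
b=cv2.resize(S["image"][90:220,280:410],(400,400),interpolation=cv2.INTER_CUBIC)
cv2.imwrite("pics/place1.png",np.hstack([a,b])[:,:,::-1])
```

```text
[ 0.519  -0.2247  0.201 ] [ 0.9977 -0.0674  0.0025  0.0014] 0.5021668421640336 [-0.4 -0.5 -5.3]
```

View pics/place1.png

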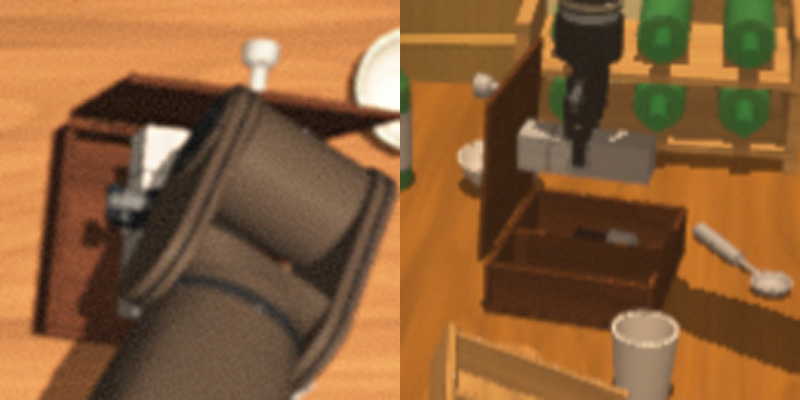

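Side view: the tin is held level over the bay (ends at crop x 518 and 655, fingers at 580). It looks a few mm off-centre in the jaws, so I'll check how much.

Run:
```python
from h import *
np.set_printoptions(precision=4,suppress=True)
S=cam("side");Y=np.array([.1346,.991,0]);X=np.array([.991,-.1346,0]);tcp=np.array([.519,-.2247,.201])
f=lambda x,y:[280+(x-400)/3.077,90+y/3.077]
P=plane(S,[f(518,150),f(655,155),f(520,168),f(652,182)],tcp+.022*Y,Y)
for p in P:print(p,(p-tcp)@X,p[2]-tcp[2])
# case near rim +y at z=.066
Q=atz(S,[f(487,262),f(660,283)],.066);print(Q,[(q-[.515,-.276,.066])@X for q in Q],[(q-[.515,-.276,.066])@Y for q in Q])
```

```text
[ 0.5915 -0.2123  0.1993] 0.07015473926490212 -0.0017450420078444773
[ 0.4369 -0.1913  0.2131] -0.08588309543526844 0.012079673381497347
[ 0.5889 -0.212   0.1774] 0.06757222336348316 -0.02364406655879797
[ 0.4384 -0.1916  0.1801] -0.08432556362495987 -0.020908385039310418
[[ 0.6234 -0.1892  0.066 ]
 [ 0.4219 -0.1678  0.066 ]] [np.float64(0.0957193931178759), np.float64(-0.10680893169470562)] [np.float64(0.10060043914197178), np.float64(0.09464886676511529)]
```

>>> drive_tool(
  moves=[
    [[0,0,0],[0.009,0.004,0.03],0.03],
    [[0,0,0],[0,0,0.045],0.03],
    [[0,0,0],[0,0,0.045],0.03],
    [[0,0,0],[0,0,0.025],0.03],
    [[0,0,0],[0,0,0],0.03],
  ],
)

```text
time: 9.52
eef_pos: [0.5251, -0.2286, 0.0516]
tcp_rot: [0.998, -0.068, -0.001, -0.001]
contact_force: [-0.4, 0.7, -5.0]
opening: 0.501
finger_force: 74.1
```

>>> drive_tool(
  moves=[
    [[0,0,0],[0,0,0.008],0.03],
    [[0,0,0],[0,0,0.006],0.03],
    [[0,0,0],[0,0,0.003],0.03],
    [[0,0,0],[0,0,0],0.03],
  ],
)

```text
time: 10.02
eef_pos: [0.5259, -0.2292, 0.0359]
tcp_rot: [0.998, -0.068, 0.0, 0.0]
contact_force: [0.8, 0.2, -5.3]
opening: 0.509
finger_force: 74.1
```

>>> drive_tool(
  moves=[
    [[0,0,0],[0,0,0.002],0.03],
    [[0,0,0],[0,0,0],0.03],
  ],
)

```text
time: 10.28
eef_pos: [0.5266, -0.2299, 0.0346]
tcp_rot: [0.998, -0.068, 0.001, 0.001]
contact_force: [-0.3, -1.9, -2.9]
opening: 0.504
finger_force: 74.1
```

>>> drive_tool(
  moves=[
    [[0,0,0],[0,0,0.0015],0.03],
    [[0,0,0],[0,0,0],0.03],
  ],
)

```text
time: 10.52
eef_pos: [0.5272, -0.2306, 0.0342]
tcp_rot: [0.998, -0.068, 0.002, 0.001]
contact_force: [-1.4, -3.3, 4.3]
opening: 0.504
finger_force: 73.6
```

>>> drive_tool(
  moves=[
    [[0,0,0],[0,0,0],0.048],
    [[0,0,0],[0,0,0],0.052],
    [[0,0,0],[0,0,0],0.052],
    [[0,0,0],[0,0,0],0.052],
  ],
)

```text
time: 11.02
eef_pos: [0.5277, -0.2321, 0.0346]
tcp_rot: [0.998, -0.067, 0.003, 0.003]
contact_force: [-1.5, -6.8, 3.3]
opening: 0.61
finger_force: 3.0
```

>>> drive_tool(
  moves=[
    [[0,0,0],[0,0,-0.02],0.052],
    [[0,0,0],[0,0,-0.04],0.052],
    [[0,0,0],[0,0,-0.06],0.052],
    [[0,0,0],[0,0,-0.06],0.052],
    [[0,0,0],[-0.02,0,-0.06],0.052],
  ],
)

```text
time: 11.65
eef_pos: [0.5067, -0.226, 0.2748]
tcp_rot: [0.998, -0.067, 0.001, 0.0]
contact_force: [0.3, 0.4, -0.2]
opening: 0.606
finger_force: 0.0
```

>>> drive_tool(
  moves=[
    [[0,0,0],[0,0,-0.05],0.02],
    [[0,0,0],[0,0,-0.025],0.0],
    [[0,0,0],[0,0,0],0.0],
    [[0,0,0],[0,0,0],0.0],
  ],
)

```text
time: 12.15
eef_pos: [0.5058, -0.2258, 0.3451]
tcp_rot: [0.998, -0.067, -0.001, -0.001]
contact_force: [0.2, 0.1, -0.3]
opening: 0.001
finger_force: 0.0
```

Run:
```python
from h import *
T=cam("top");S=cam("side");s=ctrl.get_state();print(np.round(s["eef_pos"],4),np.round(s["tcp_rot"],4),s["opening"],np.round(s["contact_force"],1))
a=cv2.resize(T["image"][130:260,385:515],(400,400),interpolation=cv2.INTER_CUBIC)
b=cv2.resize(S["image"][90:220,280:410],(400,400),interpolation=cv2.INTER_CUBIC)
cv2.imwrite("pics/place2.png",np.hstack([a,b])[:,:,::-1])
```

```text
[ 0.5057 -0.2259  0.3442] [ 0.9977 -0.0675 -0.0017 -0.0011] -0.003576514837944137 [ 0.  -0.3 -0. ]
```

View pics/place2.png

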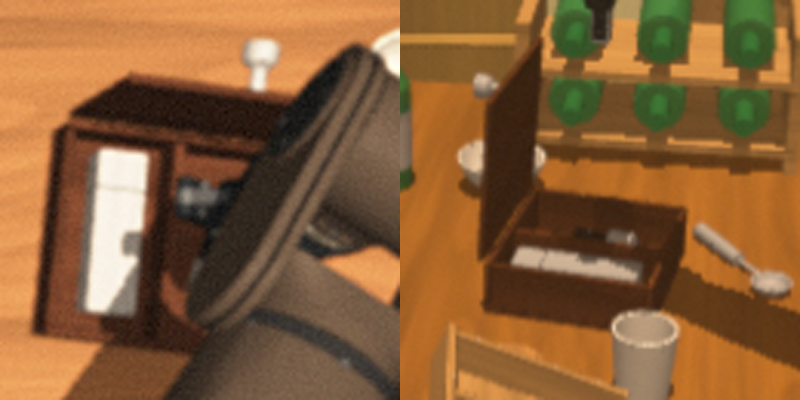

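The tin lies flat and lengthwise in the left bay (top crop 80–150, 150–315), and the stopper is still in its own bay. Next I go behind the lid, beside the knob, with the fingers shut.

>>> drive_tool(
  moves=[
    [[0,0,0],[0.055,0,0],0.0],
    [[0,0,0],[0.055,0,0],0.0],
    [[0,0,0],[0.05,-0.003,0],0.0],
    [[0,0,0],[0,0,0],0.0],
  ],
)

```text
time: 12.75
eef_pos: [0.6669, -0.2447, 0.3407]
tcp_rot: [0.998, -0.067, -0.003, -0.002]
contact_force: [0.1, 0.0, -0.3]
opening: -0.005
finger_force: 0.0
```

>>> drive_tool(
  moves=[
    [[0,0,0],[0,0,0.03],0.0],
    [[0,0,0],[0,0,0.03],0.0],
    [[0,0,0],[0,0,0.025],0.0],
    [[0,0,0],[0,0,0],0.0],
  ],
)

```text
time: 13.25
eef_pos: [0.663, -0.2443, 0.2574]
tcp_rot: [0.998, -0.068, -0.004, -0.002]
contact_force: [-0.4, 0.3, -0.3]
opening: -0.002
finger_force: 0.0
```

Run:
```python
from h import *
T=cam("top");S=cam("side");s=ctrl.get_state();print(np.round(s["eef_pos"],4),np.round(s["tcp_rot"],4),s["opening"],np.round(s["contact_force"],1))
a=cv2.resize(T["image"][110:240,385:515],(400,400),interpolation=cv2.INTER_CUBIC)
b=cv2.resize(S["image"][80:210,260:390],(400,400),interpolation=cv2.INTER_CUBIC)
cv2.imwrite("pics/lid1.png",np.hstack([a,b])[:,:,::-1])
```

```text
[ 0.6648 -0.2451  0.2619] [ 9.977e-01 -6.770e-02 -1.000e-04 -0.000e+00] 0.00015607994601732117 [-0.6  0.7 -0.1]
```

View pics/lid1.png

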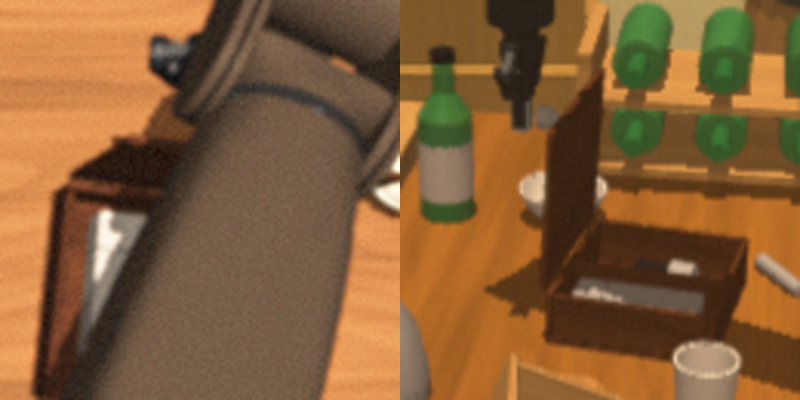

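>>> drive_tool(
  moves=[
    [[0,0,0],[-0.033,0,0],0.0],
    [[0,0,0],[-0.03,0,0.003],0.0],
    [[0,0,0],[-0.031,0,0.006],0.0],
    [[0,0,0],[-0.024,0,0.011],0.0],
    [[0,0,0],[-0.024,0,0.014],0.0],
  ],
)

```text
time: 13.98
eef_pos: [0.5253, -0.2264, 0.2308]
tcp_rot: [0.998, -0.068, 0.003, 0.001]
contact_force: [1.1, 0.1, -0.5]
opening: -0.001
finger_force: 0.7
```

>>> drive_tool(
  moves=[
    [[0,0,0],[-0.02,0,0.018],0.0],
    [[0,0,0],[-0.018,0,0.02],0.0],
    [[0,0,0],[-0.014,0,0.023],0.0],
    [[0,0,0],[-0.012,0,0.024],0.0],
    [[0,0,0],[0,0,0],0.0],
  ],
)

```text
time: 14.6
eef_pos: [0.4603, -0.217, 0.1425]
tcp_rot: [0.998, -0.068, -0.001, -0.0]
contact_force: [0.3, 0.1, 1.4]
opening: -0.002
finger_force: 0.0
```

>>> drive_tool(
  moves=[
    [[0,0,0],[-0.006,0,0.02],0.0],
    [[0,0,0],[-0.003,0,0.018],0.0],
    [[0,0,0],[0,0,0.008],0.0],
    [[0,0,0],[0,0,0.003],0.0],
    [[0,0,0],[0,0,0],0.0],
  ],
)

```text
time: 15.22
eef_pos: [0.4524, -0.2161, 0.0936]
tcp_rot: [0.998, -0.068, 0.0, -0.0]
contact_force: [0.8, -0.3, -0.6]
opening: 0.001
finger_force: 0.0
```

>>> drive_tool(
  moves=[
    [[0,0,0],[0,0,0.002],0.0],
    [[0,0,0],[0,0,0.001],0.0],
    [[0,0,0],[0,0,0],0.0],
  ],
)

```text
time: 15.6
eef_pos: [0.4526, -0.2163, 0.0915]
tcp_rot: [0.998, -0.068, 0.0, 0.0]
contact_force: [-0.5, 0.6, 5.7]
opening: -0.0
finger_force: 2.6
```

>>> drive_tool(
  moves=[
    [[0,0,0],[0,0,0.0015],0.0],
    [[0,0,0],[0,0,0],0.0],
  ],
)

```text
time: 15.85
eef_pos: [0.4527, -0.2164, 0.0914]
tcp_rot: [0.998, -0.067, -0.0, -0.0]
contact_force: [-4.9, 3.5, 13.5]
opening: 0.001
finger_force: 6.7
```

Firm stop at tip height 0.074 m, which is the closed lid's top, at 13.5 N. Backing off to look.

>>> drive_tool(
  moves=[
    [[0,0,0],[0,0,-0.03],0.0],
    [[0,0,0],[0,0,-0.06],0.0],
    [[0,0,0],[0,0,-0.06],0.0],
    [[0,0,0],[0,0,-0.05],0.0],
    [[0,0,0],[0,0.06,0],0.0],
  ],
)

```text
time: 16.48
eef_pos: [0.4467, -0.2754, 0.2955]
tcp_rot: [0.998, -0.065, 0.005, 0.003]
contact_force: [1.2, -1.5, -0.5]
opening: -0.001
finger_force: 0.0
```

>>> drive_tool(
  moves=[
    [[0,0,0],[0,0.06,0],0.0],
    [[0,0,0],[0,0.06,0],0.0],
    [[0,0,0],[0,0.06,0],0.0],
    [[0,0,0],[0,0.06,0],0.0],
    [[0,0,0],[0,0,0],0.0],
  ],
)

```text
time: 17.1
eef_pos: [0.41, -0.5167, 0.287]
tcp_rot: [0.998, -0.07, -0.001, -0.001]
contact_force: [0.0, -0.3, 0.8]
opening: -0.0
finger_force: 0.0
```

Run:
```python
from h import *
T=cam("top");S=cam("side");s=ctrl.get_state();print(np.round(s["eef_pos"],4),np.round(s["contact_force"],1),s["time"])
a=cv2.resize(T["image"][100:270,180:520],(800,400),interpolation=cv2.INTER_CUBIC)
b=cv2.resize(S["image"][120:220,270:410],(280,200),interpolation=cv2.INTER_CUBIC)
im=np.zeros((600,800,3),np.uint8);im[:400]=a;im[400:,:280]=b
cv2.imwrite("pics/end.png",im[:,:,::-1])
```

```text
[ 0.4114 -0.5134  0.2879] [-0.   0.2  0.2] 17.2
```

View pics/end.png

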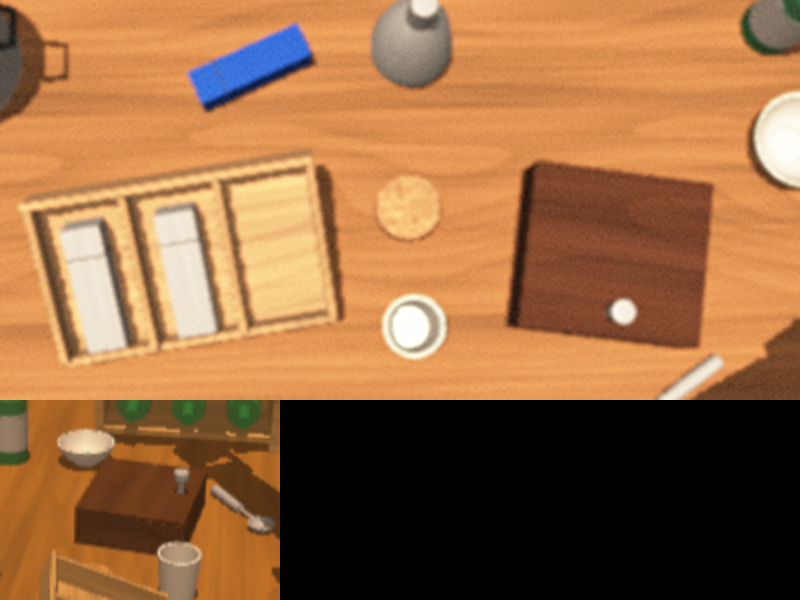

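The lid is flat on the case, with its knob at (622,311). The two empty tins are still in the bin at (95,287) and (187,270). The carafe, cup and coasters haven't moved.

```bash
python3 -c "
from plant import ctrl
print(ctrl.sign_off())"
```

```text
the job is handed in; nothing more can be done
None
```

The job is handed in at about 17 s: tin_a, the heavy one at 5.4 N (about 0.55 kg), lies flat in the empty bay with the lid closed, and tin_b and tin_c were never moved from the bin; I judged them the empties from tin_a's weight alone.

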